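# Put away the lathe centres and the finished finials

## Task

Clear up after turning: lay the two steel lathe centres in the two-trough board, the slim four-spur drive centre in the narrow trough and the thick-headed pointed live centre in the wide trough, each down in its trough and centred along it, either way round. Stand both turned wooden finials upright in the plain open tray. Leave the tape measure and the chuck key where they are.

Things in the scene. Friction and masses are not known exactly. Their poses are not given: they have to be found in the camera images.
- live_mid (a point): Loose steel live centre, mm; 122 long: cone point, thick head (37 dia), thinner tapered shank; 260 g, lying. Point: mid-length on its axis, 16 above what it lies on; x runs along it, shank to head. Cylindrical head spans x +8 to +37: grip there across, e.g. x +22. Axis rises 0.17 rad towards the head (head axis 19 above the surface). May have rolled about x.
- drive_mid (a point): Loose dark steel drive centre, mm; 100 long: head 25 dia with four spurs, thinner tapered shank; 200 g, lying. Point: mid-length on its axis, 11 above what it lies on; x runs along it, shank to head. Cylindrical head spans x +16 to +40: grip there across, e.g. x +28. Axis rises 0.1 rad towards the head (head axis 13 above the surface). May have rolled about x.
- finial_1: Loose turned dark-wood finial standing upright on its flat round base, pointed at the top: sizes in mm: 102 high, 51 across the base, tapering to 46 across at 48 above the bottom; 90 g. Origin: centre of its underside, z up. Grip it by the lower half, 25 to 45 above its underside. Both finials are alike.
- finial_2: Loose turned dark-wood finial standing upright on its flat round base, pointed at the top: sizes in mm: 102 high, 51 across the base, tapering to 46 across at 48 above the bottom; 90 g. Origin: centre of its underside, z up. Grip it by the lower half, 25 to 45 above its underside. Both finials are alike.
- centre_board: Fixed brown wooden board, 112 (x) by 120 (y), 12 high (mm), with two cork-floored troughs along x, open at both ends, floors 6 above the bench. Origin: centre of its underside. Wide trough, on the left (live centre overhangs): centre x 0, y +26, 54 wide. Narrow trough (drive centre): centre x 0, y -32, 42 wide. Ridge between 10 wide; fingertips 13 or more above the bench clear ridge and rims.
- turnings_tray: Fixed plain open tray of brown wood, 130 (x) by 96 (y) mm outside, walls 6 thick and 18 high, inner floor 118 by 84, 6 above the bench. Origin: centre of its underside, x along its length. The two finials stand in it one behind the other along x, for example at x = +29 and x = -29, y = 0.
- tape_measure: Bystander, loose: yellow tape measure, 36 x 74 x 66 mm high, standing to the right of the trays. Origin: centre of its underside. Not to be disturbed.
- chuck_key: Bystander, loose: steel T-shaped chuck key, 87 x 70 x 11 mm, lying behind the trays. Origin: its middle, underside. Not to be disturbed.

How it is judged (in metres and radians):
At the end, for the whole second after the job is handed in: Live centre down in the wide trough, drive centre in the narrow one: mid-point within 14 mm along, 11 mm across of the trough's centre, aligned within 0.25 rad. Both finials on the plain tray's floor, upright within 0.12 rad, within 36 mm along, 23 mm across of its centre. All at rest (x of live_mid in the frame of centre_board between -0.014 and 0.014 m and y of live_mid in the frame of centre_board between 0.015 and 0.037 m and z of live_mid in the frame of centre_board below 0.025 m and angle between the x axis of each of live_mid, drive_mid and the x axis of centre_board, either way round below 0.25 rad and x of drive_mid in the frame of centre_board between -0.014 and 0.014 m and y of drive_mid in the frame of centre_board between -0.043 and -0.021 m and z of drive_mid in the frame of centre_board below 0.0195 m and x of finial_1 in the frame of turnings_tray between -0.036 and 0.036 m and y of finial_1 in the frame of turnings_tray between -0.023 and 0.023 m and z of each of finial_1, finial_2 in the frame of turnings_tray below 0.012 m and angle between each of finial_1, finial_2's own z axis and vertical below 0.12 rad and x of finial_2 in the frame of turnings_tray between -0.036 and 0.036 m and y of finial_2 in the frame of turnings_tray between -0.023 and 0.023 m and linear speed of each of live_centre, drive_centre, finial_1, finial_2 below 0.02 m/s); the robot touches nothing.
It fails at once if the tape measure is shifted more than 30 mm (distance of tape_measure from where it was at the start of the episode above 0.03 m).
It fails at once if the chuck key is shifted more than 30 mm (distance of chuck_key from where it was at the start of the episode above 0.03 m).
It also fails if it takes over 106 s, if anything falls off the work surface, if the arm or the gripper's body presses on something with over 40 N, if the wrist force passes 120 N, or if a joint passes its speed limit or range.

## Robot

A 6-joint arm with a two-finger parallel gripper is mounted at the origin on a cart in front of the work surface, level with it; the furniture and walls round the work are solid. World frame = base frame: x ahead of the robot, y to its left, z up, the work surface at z = 0. Lengths are in mm, angles in rad, forces in N, time in s.
With the tool pointing down it reaches from about 275 to 1000 mm from the base axis. Payload 8.4 kg.
Tool frame: the origin (TCP) lies on the centre line of the jaws, within the pads' length; the fingertips stand 17 mm ahead of it and the grasp point (between the pads) lies 2 mm behind it (r.tcp_to_tips is the z of the fingertips in the tool frame, in mm); z points along the fingers, y is the direction in which the jaws open and shut (so a half turn about z gives the same grasp; the last joint's range is limited). The gripper opens to 85 mm and grips with 20 to 120 N. Pads are 22 mm wide; open, the fingers measure 114 mm over their backs; the gripper's body (76 mm by 85 mm) begins 54 mm behind the grasp point. The pads swing forward as they close: fully open they stand 13 mm farther back than shut.
Start: joints at [1.236, 0.353, 1.633, -0, 1.155, -0.002], TCP at [204.18, 590.71, 226.681] pointing down, gripper open.
Joint ranges: [-2.63, 2.63], [-0.92, 2.1], [0.06, 2.66], [-1.3, 4.44], [0, 2.69], [-3.02, 3.02]. Speed limits (rad/s): [2.22, 2.22, 2.79, 3.14, 3.14, 3.14].

## Interface

Orientations are given as [roll, pitch, yaw] about the fixed x, y, z axes, in that order (R = Rz(yaw) Ry(pitch) Rx(roll)).
In Python, from rig import r, cams, job gives the robot as it stands.
- The arm moves only by the tool drive_tool, never from a script. Its argument "deltas" is a list of rows, each a list of 4 numbers: the shift along the tool's x, y, z in cm, then the turn about the tool's z in rad. In form: [[x, y, z, roll], ...]. A call has 1 to 12 rows; each row shifts and turns the commanded pose from where the row before left it, along the tool's axes as they then stand; what a row does not reach is not made up. A row lasts 1/12 s, in which the tool goes at most 41.7 mm and 7.16 degrees, less where a joint would pass 70% of its speed; a pose out of reach is approached as far as the arm can. A call with a gripper value outside its range is refused whole. "jaw" is the closure, from 0 (fully open) to 1 (shut), set as the call begins (left out, the last holds). The fingers move at their own pace and stop on an object; "force" is the grip in N (left out, the last holds). Time passes only in rows, so rows that do not move let the fingers close. It gives the time, the measured TCP pose, the force and the opening at its end, in the units of the state.
- r.sense(): the state, without advancing time (a new reading comes with each control period).
- cams.grab_frame(name): name is "scene" or "top" or "wrist"; returns (picture, depth): 400x640x3 uint8, red, green, blue; 400x640 float32, mm along the optical axis (not along the pixel's ray), 0 where there is no reading.
- cams.camera_params(name): a dict with "fx", "fy", "cx", "cy" (pixels), "R" (3x3) and "t" (3): a world point X has camera coordinates R X + t. Camera axes: x right, y down, z forward; pixel columns grow to the right and rows downward; lengths in mm; the calibration is good to about 2 mm. A picture is of the moment at which its call begins: read the wrist's pose just before it. camera_params takes no time and is no camera call; for the wrist camera it gives the pose at the moment of the call.
- job.sign_off(): hands the job in, once; it reports no verdict.
The state is a dict: "clock": time; "qpos": joint angles; "qvel": joint speeds; "joint_efforts": joint torques, N m; "eef_pos": TCP position; "tcp_rot": TCP orientation; "contact_force": force on the tool from outside, world axes, zero at the start; "wrist_torque": the same for the moment, N m; "opening": opening from 0.0 (shut) to 1.0 (fully open).
Only numpy, scipy, OpenCV 4.12 (cv2) and the standard library are available. Lean on these libraries where they do the work, as an engineer would, in place of code of your own. Each camera call takes 0.05 s, during which the arm holds its last target. There are 200 camera calls.

## Working session

There is one attempt and no reset: what is moved stays moved. The work goes in short steps, Python scripts to look and compute and a tool call to move; the robot and the scene stay as the last step left them, time stands still between calls to the robot, and variables do not carry over. Pictures are saved under pics/ and viewed, about 12 in all and at most 16, crops included, and the job is handed in when it is done.

Besides the shell and the picture viewer there is one more tool, called after "Emit:" as name(argument=value, ...) on one line, values as JSON. drive_tool: Moves the arm, as the interface text tells. Its arguments: {"type":"object","properties":{"deltas":{"type":"array"},"jaw":{"type":"number"},"force":{"type":"number"}},"required":["deltas"]}

```bash
ls; mkdir -p pics; python3 - <<'E'
from rig import r,cams,job
import cv2,numpy as np
print(r.sense())
for n in("top","scene"):
    p,d=cams.grab_frame(n); np.savez(f"pics/{n}0.npz",p=p,d=d); cv2.imwrite(f"pics/{n}0.png",p[...,::-1]); print(n,cams.camera_params(n))
E
```

```text
pics
{'clock': 0.0, 'qpos': array([ 1.23558758e+00,  3.53675557e-01,  1.63415766e+00, -4.25582585e-05,
        1.15517292e+00, -2.37280212e-03]), 'qvel': array([ 0.0018016 , -0.00153417,  0.00016784, -0.00021417,  0.00022314,
        0.00097774]), 'joint_efforts': array([ 3.07436072e-03, -6.05255270e+01, -3.42067516e+01,  2.77393847e-04,
        9.36707453e-03, -3.12384077e-05]), 'eef_pos': array([204.0386825 , 590.23888711, 225.93449427]), 'tcp_rot': array([-3.14017909e+00,  3.55567182e-05,  2.80877394e+00]), 'contact_force': array([-1.08503175, -0.1823088 ,  0.46930837]), 'wrist_torque': array([-0.00701606, -0.01015107,  0.05093791]), 'opening': 0.9999391849405704}
top {'fx': 495.6847750399477, 'fy': 495.6847750399477, 'cx': 317.9324167098508, 'cy': 201.72245834152113, 'R': array([[-0.00374779, -0.99998697,  0.00346724],
       [-0.9854927 ,  0.0031051 , -0.16968939],
       [ 0.16967642, -0.0040529 , -0.9854915 ]]), 't': array([  80.94799916,  524.13458949, 1004.07224368])}
scene {'fx': 441.5554864636777, 'fy': 441.5554864636777, 'cx': 320.66960018078913, 'cy': 196.99600514322916, 'R': array([[-0.36422498,  0.93127679, -0.00798141],
       [ 0.79543346,  0.30661606, -0.52275443],
       [-0.48438184, -0.19674891, -0.85244595]]), 't': array([  99.01837486, -385.7287481 , 1209.24133518])}
```

View pics/top0.png

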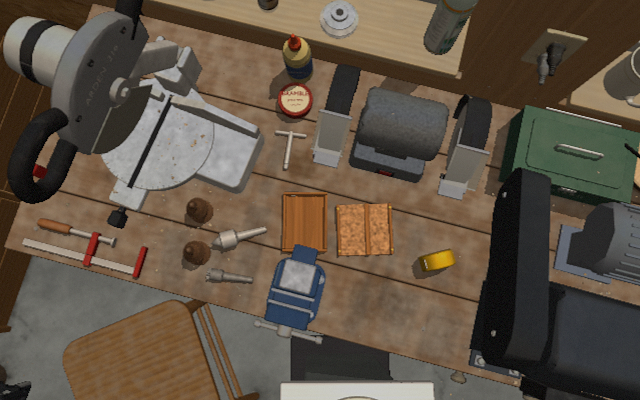

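View pics/scene0.png

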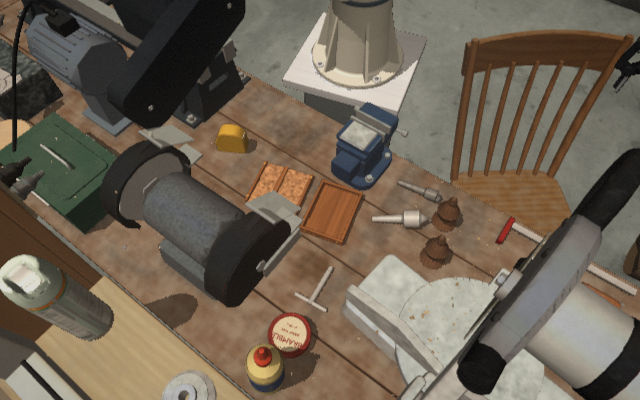

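```bash
cat > h.py <<'E'
import numpy as np,cv2
from rig import r,cams,job
def pts(d,c):
    v,u=np.mgrid[:400,:640]
    P=np.stack([(u-c['cx'])/c['fx']*d,(v-c['cy'])/c['fy']*d,d],-1)
    return (P-c['t'])@c['R']          # world
def ray(u,v,c,z):
    o=-c['R'].T@c['t']; w=c['R'].T@np.array([(u-c['cx'])/c['fx'],(v-c['cy'])/c['fy'],1.])
    return o+w*(z-o[2])/w[2]
def blobs(m,W,lo=40):
    n,l,s,_=cv2.connectedComponentsWithStats(m.astype(np.uint8))
    for i in range(1,n):
        if s[i,4]>=lo:
            q=W[l==i]; (cx,cy),(a,b),t=cv2.minAreaRect(q[:,:2].astype(np.float32))
            print(s[i],'rect c',np.round([cx,cy]),'size',round(a),round(b),'ang',round(t,1),'mean',np.round(q.mean(0)),'zmax',round(q[:,2].max(),1))
E
python3 - <<'E'
from h import *
for n in("top",):
    f=np.load(f"pics/{n}0.npz");c=cams.camera_params(n);W=pts(f['d'],c);p=f['p']
    roi=np.zeros((400,640),bool);roi[180:330,170:470]=1
    Z=W[...,2]
    print('bench z',np.percentile(Z[185:195,230:270],[5,50,95]), 'nodepth',(f['d'][roi.nonzero()]==0).sum())
    blobs(roi&(Z>5)&(f['d']>0),W)
    cv2.imwrite("pics/c1.png",cv2.resize(p[190:300,175:465,::-1],None,fx=2.75,fy=2.75,interpolation=cv2.INTER_CUBIC))
    h=np.clip(Z*2.5,0,255).astype(np.uint8)[190:300,175:465]
    cv2.imwrite("pics/c2.png",cv2.resize(h,None,fx=2.75,fy=2.75,interpolation=cv2.INTER_NEAREST))
a=cv2.imread("pics/c1.png");b=cv2.imread("pics/c2.png");cv2.imwrite("pics/c3.png",np.vstack([a,b])[:600])
E
```

```text
bench z [-2.515588    0.80414227 45.87901689] nodepth 179
[170 180  20   9 114] rect c [567. 375.] size 13 42 ang 15.4 mean [565. 378.  50.] zmax 61.2
[200 180  48  14 379] rect c [565. 287.] size 103 30 ang 90.0 mean [564. 271.  34.] zmax 55.3
[437 180  33  22 518] rect c [ 531. -187.] size 72 50 ang 56.5 mean [ 531. -177.  154.] zmax 204.5
[ 254  192   73  138 5834] rect c [408. 119.] size 123 301 ang 79.2 mean [391. 120.  74.] zmax 140.1
[186 198  27  25 498] rect c [511. 333.] size 45 49 ang 89.5 mean [508. 329.  49.] zmax 99.8
[ 336  203   57   53 2216] rect c [471. -22.] size 112 123 ang 1.3 mean [471. -21.   8.] zmax 19.0
[210 226  56  23 561] rect c [456. 251.] size 37 119 ang 17.3 mean [453. 256.  27.] zmax 43.6
[183 241  27  24 502] rect c [420. 336.] size 47 47 ang 25.9 mean [419. 332.  51.] zmax 103.0
[418 248  38  24 598] rect c [ 402. -172.] size 36 70 ang 13.8 mean [ 400. -164.   56.] zmax 69.9
[206 268  47  15 403] rect c [369. 268.] size 98 25 ang 80.4 mean [371. 274.  18.] zmax 29.4
```

View pics/c3.png

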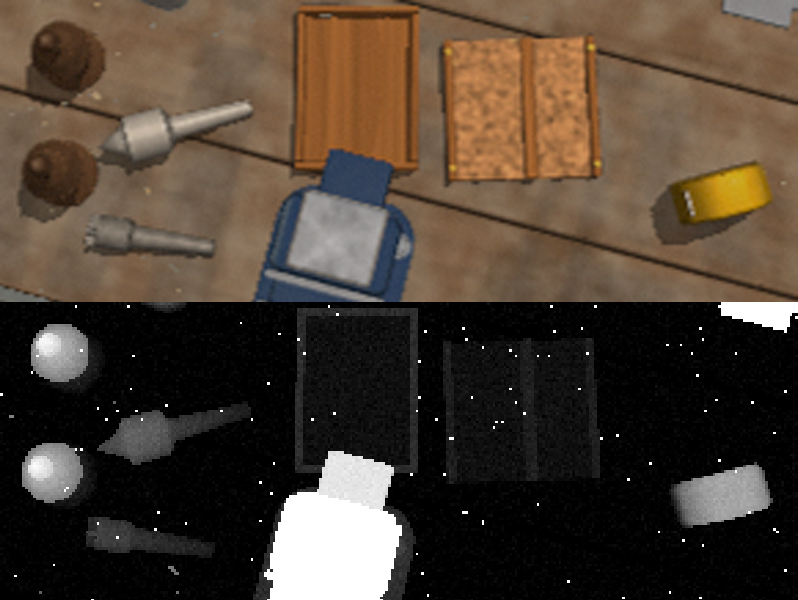

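```bash
python3 - <<'E'
from h import *
f=np.load("pics/top0.npz");c=cams.camera_params("top");W=pts(f['d'],c);p=f['p'];Z=W[...,2]
print('cam',-c['R'].T@c['t'])
Z0=np.median(Z[280:300,340:400]);print('bench',Z0)
# tray & board corners by ray (crop pix -> full)
F=lambda u,v:(u/2.75+175-.32,v/2.75+190-.32)
for nm,z,cs in(('tray',18,[(297,8),(418,8),(418,172),(294,170)]),('board',12,[(443,43),(593,37),(601,177),(449,183)])):
    q=np.array([ray(*F(*k),c,z)[:2] for k in cs]);print(nm,q.round(1).tolist(),'mean',q.mean(0).round(1))
    e=(q[0]+q[1]-q[2]-q[3]); print(' yaw',np.arctan2(e[1],e[0]),'len',np.linalg.norm(e)/2, np.linalg.norm(q[0]+q[3]-q[1]-q[2])/2)
# chosen
v,u=np.mgrid[:400,:640]
for nm,b,lo in(('tray',(190,250,278,330),13),('board',(200,258,333,396),9)):
    m=(v>=b[0])&(v<b[1])&(u>=b[2])&(u<b[3])&(Z>lo)&(Z<24);m=cv2.morphologyEx(m.astype(np.uint8),cv2.MORPH_CLOSE,np.ones((3,3)))
    blobs(m,W,100)
# lying tools
for nm,b,z in(('live',(226,250,208,268),16),('drive',(267,286,205,255),11)):
    m=(v>=b[0])&(v<b[1])&(u>=b[2])&(u<b[3])&(Z>6)&(Z<60)
    n,l,s,_=cv2.connectedComponentsWithStats(m.astype(np.uint8));i=1+s[1:,4].argmax();m=l==i
    q=W[m];xy=q[:,:2];ctr=xy.mean(0);d=np.linalg.svd(xy-ctr,full_matrices=0)[2][0];d*=np.sign(d[1])
    for _ in range(3):
        n_=np.array([-d[1],d[0]]);s_=(xy-ctr)@d;t=(xy-ctr)@n_
        ks=np.arange(s_.min()+3,s_.max()-3,6.);mid=[];w=[]
        for k in ks:
            g=abs(s_-k)<4; mid.append((t[g].min()+t[g].max())/2);w.append(t[g].ptp() if hasattr(t,'ptp') else np.ptp(t[g]))
        a,b0=np.polyfit(ks,mid,1);ctr=ctr+n_*b0;d=d+a*n_;d/=np.linalg.norm(d)
    n_=np.array([-d[1],d[0]]);s_=(xy-ctr)@d
    print(nm,'yaw',np.arctan2(d[1],d[0]),'len',np.ptp(s_),'mid',ctr+d*(s_.min()+s_.max())/2,'ends',ctr+d*s_.min(),ctr+d*s_.max(),'w',np.round(w))
# finials: apex and ring
for nm,b in(('f1',(196,226,184,216)),('f2',(239,268,180,213))):
    m=(v>=b[0])&(v<b[1])&(u>=b[2])&(u<b[3])&(Z>90);print(nm,'apex',W[m].mean(0).round(1),m.sum())
    m=(v>=b[0])&(v<b[1])&(u>=b[2])&(u<b[3])&(Z>70);print(nm,'>70',W[m].mean(0).round(1),m.sum())
m=(v>190)&(v<340)&(u>255)&(u<330)&(Z>30)&(Z<200);q=W[m];print('vise x',q[:,0].min(),q[:,0].max(),'y',q[:,1].min(),q[:,1].max(),'zmax',np.percentile(q[:,2],99))
j=q[q[:,0]>400];print('vise x>400: y',np.percentile(j[:,1],[1,99]),'x max',np.percentile(j[:,0],99),'z',np.percentile(j[:,2],[50,99]))
E
```

```text
cam [ 346.46680936   83.38885826 1078.16407162]
bench 0.14141924212799883
tray [[549.4, 155.7], [549.1, 59.9], [419.6, 60.8], [421.5, 156.9]] mean [484.9 108.3]
 yaw -0.008296735632626194 len 128.6942615869329 95.9789076479141
board [[522.0, 40.1], [526.4, -79.0], [415.7, -82.1], [411.4, 36.6]] mean [468.9 -21.1]
 yaw 0.030120197685701584 len 110.695284748749 118.94169903360279
[282 192  45  58 478] rect c [449. 110.] size 95 205 ang 89.6 mean [500. 108.  27.] zmax 1078.2
[355 203  38  52 636] rect c [423. -20.] size 109 234 ang 61.5 mean [474. -43.  15.] zmax 1078.2
[336 204  13  52 245] rect c [431.  38.] size 47 185 ang 76.2 mean [467.  33.  19.] zmax 1078.2
live yaw 1.8595440658435238 len 119.32848650272933 mid [455.71324626 250.63772444] ends [472.70276063 193.44350861] [438.72373189 307.83194027] w [12. 12. 12. 14. 14. 14. 16. 16. 17. 17. 29. 35. 36. 37. 37. 37. 36. 22.
 10.]
drive yaw 1.4196798375104969 len 97.74119434195705 mid [369.77162946 268.29316994] ends [362.41455244 219.97952088] [377.12870648 316.606819  ] w [11. 12. 12. 13. 13. 15. 14. 15. 15. 16. 21. 24. 24. 25. 24. 23.]
f1 apex [497.2 312.7 176.5] 36
f1 >70 [504.  324.1 120.6] 85
f2 apex [412.3 307.2 210.6] 34
f2 >70 [416.3 323.1 135.3] 82
vise x 245.73879746145394 431.4182584821443 y 74.23667054914442 202.43419467696626 zmax 137.3227636891105
vise x>400: y [ 83.53160894 134.15693877] x max 431.2486676519471 z [91.55582792 96.27480099]
```

```bash
python3 - <<'E'
from h import *
f=np.load("pics/top0.npz");c=cams.camera_params("top");W=pts(f['d'],c);p=f['p'];Z=W[...,2];Z=np.where(f['d']>0,Z,-1)
v,u=np.mgrid[:400,:640]
for nm,b in(('f1',(196,226,184,216)),('f2',(239,268,180,213))):
  B=(v>=b[0])&(v<b[1])&(u>=b[2])&(u<b[3])
  for lo,hi in((90,130),(75,90),(60,75),(45,60)):
    m=B&(Z>lo)&(Z<hi);q=W[m];print(nm,lo,q.mean(0).round(1),m.sum())
B=(v>=150)&(v<270)&(u>=120)&(u<270)&(Z>75);q=W[B];print('tall near: ',[ (q[(abs(q[:,0]-x)<15)][:,1].min().round(), q[(abs(q[:,0]-x)<15)][:,2].max().round()) for x in (420,450,480,510,540,570,600) if (abs(q[:,0]-x)<15).any()])
# second view
f=np.load("pics/scene0.npz");c=cams.camera_params("scene");W=pts(f['d'],c);Z=np.where(f['d']>0,W[...,2],-1)
for X,Y in((509,330),(418,330)):
  B=(abs(W[...,0]-X)<32)&(abs(W[...,1]-Y)<32)
  for lo,hi in((90,130),(75,90),(60,75)):
    m=B&(Z>lo)&(Z<hi);print('scene',lo,W[m].mean(0).round(1),m.sum())
B=(abs(W[...,0]-485)<90)&(abs(W[...,1]-108)<60)&(Z>13)&(Z<24)&(W[...,0]>405);print('tray');q=W[B];print(cv2.minAreaRect(q[:,:2].astype(np.float32)),np.percentile(q[:,0],[1,99]),np.percentile(q[:,1],[1,99]))
B=(abs(W[...,0]-470)<70)&(abs(W[...,1]+21)<70)&(Z>4)&(Z<24);q=W[B];print(cv2.minAreaRect(q[:,:2].astype(np.float32)),q.mean(0))
B=(abs(W[...,0]-456)<40)&(abs(W[...,1]-250)<70)&(Z>6)&(Z<50);q=W[B];print('live',np.percentile(q[:,1],[0,100]),cv2.minAreaRect(q[:,:2].astype(np.float32)))
E
```

```text
f1 90 [510.9 333.6  94.5] 33
f1 75 [510.1 332.7  85.1] 29
f1 60 [508.7 331.3  65.6] 128
f1 45 [508.4 331.1  53.4] 172
f2 90 [421.1 337.   94.9] 30
f2 75 [419.5 334.6  85.9] 35
f2 60 [419.5 334.1  65.3] 129
f2 45 [419.4 333.2  53.6] 186
tall near:  [(np.float64(329.0), np.float64(103.0)), (np.float64(327.0), np.float64(100.0))]
scene 90 [512.1 333.7  94.6] 32
scene 75 [514.5 333.4  84.9] 44
scene 60 [516.5 333.3  66.1] 154
scene 90 [421.7 335.8  94.4] 35
scene 75 [424.7 335.9  84.8] 36
scene 60 [425.6 336.1  66.3] 140
tray
((478.3419189453125, 108.15200805664062), (96.66194152832031, 146.72152709960938), 89.42200469970703) [405.99213638 550.73438371] [ 60.29914109 156.17482119]
((470.5417785644531, -25.69269561767578), (114.55790710449219, 129.8263397216797), 1.9687469005584717) [458.52689688 -23.97045322   7.57223379]
live [193.70627449 319.8559091 ] ((454.0794372558594, 260.20452880859375), (35.8286018371582, 135.64187622070312), 18.519262313842773)
```

```bash
cat >> h.py <<'E'
def go(X,yaw=None):
    s=r.sense();y=s['tcp_rot'][2]
    if yaw is None: yaw=y
    d=np.array(X)-s['eef_pos']
    a=(y-yaw+np.pi)%(2*np.pi)-np.pi
    ex=np.array([np.cos(yaw),np.sin(yaw)]);ey=np.array([np.sin(yaw),-np.cos(yaw)])
    print('roll',round(a,3),'then cm',np.round([d[:2]@ex/10,d[:2]@ey/10,-d[2]/10],2),'at',s['eef_pos'].round(1),s['tcp_rot'].round(3),'open',round(s['opening'],3),'t',s['clock'])
E
python3 -c "
from h import *
go([449.3,271.6,120],1.86)"
```

```text
roll 0.949 then cm [-37.54  14.42  10.6 ] at [204.  590.3 226. ] [-3.14  -0.     2.809] open 1.003 t 0.1
```

Emit:
drive_tool(deltas=[[0, 0, 0, 0.119], [0, 0, 0, 0.119], [0, 0, 0, 0.119], [0, 0, 0, 0.119], [0, 0, 0, 0.119], [0, 0, 0, 0.119], [0, 0, 0, 0.119], [0, 0, 0, 0.116]], jaw=0, force=60)

```text
clock: 0.77
eef_pos: [204.1, 590.4, 226.2]
tcp_rot: [-3.141, 0.001, 1.854]
contact_force: [-0.8, -0.3, -0.0]
opening: 0.998
```

Emit:
drive_tool(deltas=[[-3, 1.2, 0, 0], [-3, 1.2, 0, 0], [-3, 1.2, 0, 0], [-3, 1.2, 0, 0], [-3, 1.2, 0, 0], [-3, 1.2, 0, 0], [-3, 1.2, 0, 0], [-3, 1.2, 0, 0], [-3, 1.2, 0, 0], [-3, 1.2, 0, 0], [-3, 1.2, 0, 0], [-3, 1.2, 0, 0]])

```text
clock: 1.77
eef_pos: [445.4, 285.2, 226.5]
tcp_rot: [-3.141, 0.0, 1.86]
contact_force: [0.3, 0.7, 0.7]
opening: 1.0
```

Emit:
drive_tool(deltas=[[-1.5, 0, 0, 0], [0, 0, 2, 0], [0, 0, 2, 0], [0, 0, 0, 0], [0, 0, 0, 0]])

```text
clock: 2.18
eef_pos: [448.3, 271.8, 186.0]
tcp_rot: [-3.139, 0.001, 1.86]
contact_force: [0.3, -0.6, 0.5]
opening: 1.001
```

```bash
python3 - <<'E'
from h import *
go([449.3,271.6,24],1.86)
c=cams.camera_params('wrist');p,d=cams.grab_frame('wrist');np.savez('pics/w1.npz',p=p,d=d,**c);cv2.imwrite('pics/w1.png',p[...,::-1])
W=pts(d,c);Z=np.where(d>0,W[...,2],-1)
B=(abs(W[...,0]-456)<60)&(abs(W[...,1]-255)<75)&(Z>7)&(Z<50);blobs(B,W)
print(c)
E
```

```text
roll -0.0 then cm [-0.04  0.09 16.2 ] at [448.3 271.8 186. ] [-3.139e+00  1.000e-03  1.860e+00] open 1.001 t 2.1833
[284 114  43  23  86] rect c [420. 322.] size 41 15 ang 1.0 mean [421. 320.  48.] zmax 49.9
[365 135  29  30 132] rect c [500. 319.] size 9 33 ang 51.5 mean [497. 321.  29.] zmax 49.8
[ 300  144   34   96 1821] rect c [455. 250.] size 37 119 ang 17.8 mean [451. 262.  27.] zmax 40.2
{'fx': 288.5613552970068, 'fy': 288.5613552970068, 'cx': 316.5197434446064, 'cy': 196.75892624290776, 'R': array([[ 0.95894372,  0.28358313, -0.00274712],
       [ 0.26997112, -0.90986226,  0.31506548],
       [ 0.08684776, -0.30287171, -0.94906596]]), 't': array([-507.03396788,   97.57352676,  383.61213842])}
```

View pics/w1.png

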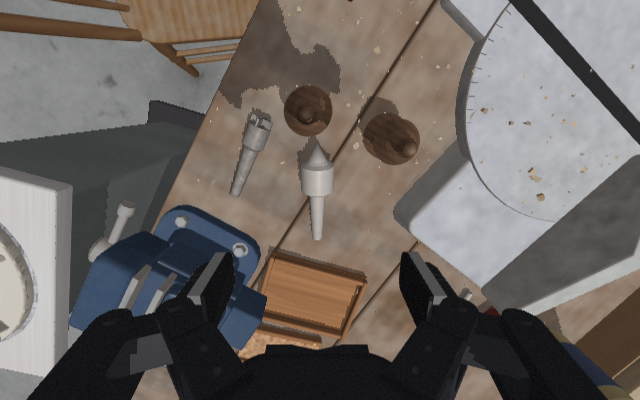

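Emit:
drive_tool(deltas=[[0, 0.1, 3, -0.01], [0, 0, 3, 0], [0, 0, 3, 0], [0, 0, 3, 0], [0, 0, 2, 0], [0, 0, 1, 0], [0, 0, 1, 0], [0, 0, 0, 0], [0, 0, 0, 0]])

```text
clock: 2.98
eef_pos: [450.6, 273.1, 27.4]
tcp_rot: [3.141, -0.0, 1.87]
contact_force: [0.0, 0.4, -0.3]
opening: 1.0
```

Emit:
drive_tool(deltas=[[0, 0, 0, 0], [0, 0, 0, 0], [0, 0, 0, 0], [0, 0, 0, 0], [0, 0, 0, 0], [0, 0, 0, 0], [0, 0, 0, 0], [0, 0, 0, 0], [0, 0, 0, 0], [0, 0, 0, 0], [0, 0, 0, 0], [0, 0, 0, 0]], jaw=1, force=60)

```text
clock: 3.98
eef_pos: [455.6, 275.9, 31.4]
tcp_rot: [3.129, -0.003, 1.87]
contact_force: [0.7, 0.5, 40.0]
opening: 0.0
```

Emit:
drive_tool(deltas=[[0, 0, -1, 0], [0, 0, -2, 0], [0, 0, -3, 0], [0, 0, -3, 0], [0, 0, -3, 0], [0, 0, -3, 0], [0, 0, 0, 0], [0, 0, 0, 0]])

```text
clock: 4.65
eef_pos: [451.1, 273.2, 178.5]
tcp_rot: [3.138, -0.001, 1.87]
contact_force: [-0.7, 0.1, 0.3]
opening: 0.0
```

```bash
python3 - <<'E'
from h import *
p,d=cams.grab_frame('wrist');cv2.imwrite('pics/w2.png',p[...,::-1])
c=cams.camera_params('wrist');np.savez('pics/w2.npz',p=p,d=d,**c)
go([469.5+22,5,150],0.03)
E
```

```text
roll 1.84 then cm [ 3.33 26.87  2.7 ] at [450.1 272.6 177. ] [ 3.14 -0.    1.87] open 0.003 t 4.7
```

View pics/w2.png

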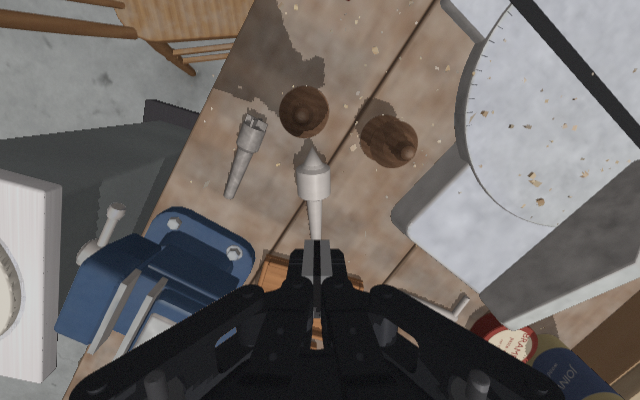

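```bash
python3 - <<'E'
from h import *
for n in('w1','w2'):
    f=np.load(f'pics/{n}.npz');W=pts(f['d'],f);Z=np.where(f['d']>0,W[...,2],-1)
    B=(abs(W[...,0]-456)<60)&(abs(W[...,1]-255)<75)&(Z>7)&(Z<45);blobs(B,W)
    # tips of fingers: nearest things in lower rows, in camera/tool frame
c=cams.camera_params('wrist');s=r.sense()
from scipy.spatial.transform import Rotation as Ro
T=Ro.from_euler('xyz',s['tcp_rot']).as_matrix()
for zt in(0,17):
    X=s['eef_pos']+T@[0,0,zt];q=c['R']@X+c['t'];print('tool z',zt,'pix',q[0]/q[2]*c['fx']+c['cx'],q[1]/q[2]*c['fy']+c['cy'],q)
f=np.load('pics/w2.npz');W=pts(f['d'],f);
for (u,v) in((310,243),(316,240),(322,243),(310,260),(322,275)):
    print(u,v,(T.T@(W[v,u]-s['eef_pos'])).round(1))
f=np.load('pics/w1.npz');W=pts(f['d'],f);s1=np.array([448.3,271.8,186.]);T1=Ro.from_euler('xyz',[-3.139,.001,1.86]).as_matrix()
for (u,v) in((228,256),(405,256),(220,262),(412,262),(225,275),(415,290)):
    print('open',u,v,(T1.T@(W[v,u]-s1)).round(1))
E
```

```text
[365 135  10  18  64] rect c [496. 323.] size 6 22 ang 39.1 mean [495. 324.   9.] zmax 12.5
[ 300  144   34   96 1821] rect c [455. 250.] size 37 119 ang 17.8 mean [451. 262.  27.] zmax 40.2
[366 137   6  16  46] rect c [493. 322.] size 6 17 ang 22.2 mean [493. 324.  12.] zmax 44.7
[ 296  146   35   93 1840] rect c [454. 252.] size 36 113 ang 18.6 mean [451. 262.  26.] zmax 38.3
tool z 0 pix 315.59276514733045 249.46825376647956 [ -0.52603423  29.9110678  163.75049099]
tool z 17 pix 315.67849464777123 236.1652075872609 [ -0.52443191  24.56575455 179.88826109]
310 243 [  79.9    0.6 -146. ]
316 240 [10.1  0.3 -8.1]
322 243 [  9.9   3.4 -11.3]
310 260 [ 10.5  -2.5 -29.2]
322 275 [  9.8   2.9 -40.2]
open 228 256 [  9.3 -41.9 -23.4]
open 405 256 [  8.7  43.4 -22.5]
open 220 262 [ 10.1 -43.6 -30.1]
open 412 262 [ 10.3  44.  -30.7]
open 225 275 [  2.7 -42.3 -29.3]
open 415 290 [  2.6  43.  -40.7]
```

```bash
python3 - <<'E'
from h import *
print(r.tcp_to_tips,[a for a in dir(r) if a[0]!='_'])
from scipy.spatial.transform import Rotation as Ro
T=Ro.from_euler('xyz',[3.14,0,1.87]).as_matrix();s=np.array([450.1,272.6,177])
f=np.load('pics/w2.npz');W=pts(f['d'],f);L=(W-s)@T
for v in range(226,256,2): print(v,L[v,308:326:4].round(0).tolist())
E
```

```text
17.0 ['MotionError', 'sense', 'tcp_to_tips']
226 [[-66.0, -10.0, 181.0], [-59.0, -5.0, 164.0], [-58.0, -0.0, 163.0], [-60.0, 4.0, 166.0], [-66.0, 10.0, 180.0]]
228 [[-69.0, -10.0, 180.0], [-61.0, -5.0, 164.0], [-61.0, -0.0, 163.0], [-62.0, 4.0, 165.0], [-69.0, 10.0, 180.0]]
230 [[-71.0, -10.0, 179.0], [-63.0, -5.0, 163.0], [-64.0, -0.0, 163.0], [-65.0, 4.0, 166.0], [-71.0, 10.0, 179.0]]
232 [[-74.0, -10.0, 180.0], [-68.0, -5.0, 167.0], [-66.0, -0.0, 164.0], [-68.0, 5.0, 167.0], [-74.0, 10.0, 180.0]]
234 [[-77.0, -10.0, 180.0], [-71.0, -5.0, 167.0], [-69.0, -0.0, 164.0], [-72.0, 5.0, 169.0], [-77.0, 10.0, 181.0]]
236 [[-80.0, -10.0, 180.0], [-73.0, -5.0, 167.0], [-72.0, -0.0, 165.0], [-74.0, 5.0, 169.0], [-80.0, 10.0, 180.0]]
238 [[-82.0, -10.0, 180.0], [-77.0, -5.0, 168.0], [-75.0, -0.0, 165.0], [-78.0, 5.0, 171.0], [-82.0, 10.0, 180.0]]
240 [[10.0, -4.0, -8.0], [10.0, -2.0, -8.0], [10.0, 0.0, -8.0], [10.0, 2.0, -9.0], [10.0, 5.0, -8.0]]
242 [[10.0, -4.0, -10.0], [10.0, -2.0, -11.0], [10.0, 0.0, -10.0], [10.0, 2.0, -11.0], [10.0, 4.0, -11.0]]
244 [[10.0, -4.0, -13.0], [10.0, -2.0, -13.0], [10.0, 0.0, -13.0], [10.0, 2.0, -13.0], [10.0, 4.0, -12.0]]
246 [[10.0, -4.0, -14.0], [10.0, -2.0, -15.0], [10.0, 0.0, -15.0], [10.0, 2.0, -15.0], [9.0, 4.0, -14.0]]
248 [[10.0, -4.0, -17.0], [10.0, -2.0, -17.0], [10.0, 0.0, -17.0], [10.0, 2.0, -16.0], [10.0, 4.0, -17.0]]
250 [[10.0, -4.0, -19.0], [10.0, -2.0, -19.0], [10.0, 0.0, -18.0], [10.0, 2.0, -19.0], [10.0, 4.0, -20.0]]
252 [[10.0, -4.0, -21.0], [10.0, -2.0, -20.0], [10.0, 0.0, -20.0], [10.0, 2.0, -21.0], [10.0, 4.0, -21.0]]
254 [[10.0, -4.0, -23.0], [10.0, -2.0, -23.0], [11.0, 0.0, -24.0], [11.0, 2.0, -24.0], [10.0, 4.0, -23.0]]
```

```bash
python3 - <<'E'
from h import *
from scipy.spatial.transform import Rotation as Ro
for n,s,e in(('w2',[450.1,272.6,177],[3.14,0,1.87]),('w1',[448.3,271.8,186.],[-3.139,.001,1.86])):
    T=Ro.from_euler('xyz',e).as_matrix()
    f=np.load(f'pics/{n}.npz');W=pts(f['d'],f);L=(W-s)@T;print(n,'cam in tool',((-f['R'].T@f['t']-s)@T).round(0))
    for v in range(330,400,8): print(v,L[v,[200,250,290,316,340,380]].round(0).tolist())
E
```

```text
w2 cam in tool [  80.    1. -146.]
330 [[11.0, -36.0, -73.0], [-0.0, -24.0, -60.0], [16.0, -7.0, -78.0], [-219.0, -1.0, 173.0], [17.0, 7.0, -79.0], [0.0, 24.0, -61.0]]
338 [[10.0, -35.0, -75.0], [-4.0, -24.0, -60.0], [16.0, -7.0, -81.0], [-220.0, -1.0, 161.0], [15.0, 7.0, -80.0], [-4.0, 24.0, -60.0]]
346 [[8.0, -36.0, -76.0], [-7.0, -24.0, -61.0], [16.0, -7.0, -84.0], [-246.0, -1.0, 172.0], [16.0, 7.0, -84.0], [-8.0, 25.0, -60.0]]
354 [[5.0, -36.0, -76.0], [-10.0, -24.0, -62.0], [16.0, -6.0, -86.0], [10.0, 0.0, -80.0], [16.0, 7.0, -86.0], [16.0, 18.0, -86.0]]
362 [[3.0, -36.0, -77.0], [16.0, -17.0, -89.0], [17.0, -6.0, -89.0], [10.0, 0.0, -84.0], [16.0, 7.0, -89.0], [15.0, 17.0, -88.0]]
370 [[-1.0, -36.0, -77.0], [17.0, -16.0, -92.0], [16.0, -6.0, -91.0], [10.0, 0.0, -86.0], [16.0, 7.0, -91.0], [16.0, 17.0, -91.0]]
378 [[-4.0, -36.0, -77.0], [17.0, -15.0, -94.0], [17.0, -6.0, -94.0], [11.0, 0.0, -89.0], [13.0, 7.0, -91.0], [18.0, 16.0, -95.0]]
386 [[-6.0, -36.0, -78.0], [19.0, -14.0, -97.0], [15.0, -6.0, -95.0], [11.0, 1.0, -91.0], [11.0, 7.0, -91.0], [19.0, 15.0, -98.0]]
394 [[-9.0,
[... 666 characters left out ...]
.0], [9.0, 7.0, -80.0], [-278.0, 95.0, 189.0]]
362 [[15.0, -30.0, -88.0], [10.0, -18.0, -83.0], [10.0, -7.0, -84.0], [10.0, 0.0, -84.0], [10.0, 7.0, -83.0], [10.0, 18.0, -84.0]]
370 [[16.0, -28.0, -91.0], [11.0, -17.0, -86.0], [11.0, -7.0, -86.0], [10.0, 0.0, -86.0], [10.0, 7.0, -86.0], [11.0, 18.0, -87.0]]
378 [[16.0, -28.0, -93.0], [18.0, -15.0, -95.0], [11.0, -6.0, -89.0], [10.0, 0.0, -89.0], [10.0, 7.0, -88.0], [18.0, 15.0, -95.0]]
386 [[16.0, -27.0, -95.0], [19.0, -14.0, -98.0], [9.0, -6.0, -90.0], [10.0, 0.0, -90.0], [10.0, 7.0, -91.0], [19.0, 15.0, -98.0]]
394 [[16.0, -26.0, -97.0], [19.0, -14.0, -99.0], [9.0, -6.0, -92.0], [10.0, 0.0, -92.0], [11.0, 6.0, -93.0], [19.0, 14.0, -100.0]]
```

Emit:
drive_tool(deltas=[[-0.1, -0.2, 0, -0.01], [0, 0, 2, 0], [0, 0, 3, 0], [0, 0, 3, 0], [0, 0, 3, 0], [0, 0, 3, 0], [0, 0, 2, 0], [0, 0, 1, 0], [0, 0, 1, 0], [0, 0, 0, 0], [0, 0, 0, 0], [0, 0, 0, 0]], jaw=0)

```text
clock: 5.7
eef_pos: [449.1, 271.4, -2.4]
tcp_rot: [3.14, -0.0, 1.88]
contact_force: [0.7, 0.4, -0.1]
opening: 1.0
```

Emit:
drive_tool(deltas=[[0, 0, 0, 0], [0, 0, 0, 0], [0, 0, 0, 0], [0, 0, 0, 0], [0, 0, 0, 0], [0, 0, 0, 0], [0, 0, 0, 0], [0, 0, 0, 0], [0, 0, 0, 0], [0, 0, 0, 0], [0, 0, 0, 0], [0, 0, 0, 0]], jaw=1, force=60)

```text
clock: 6.7
eef_pos: [448.7, 271.3, -2.7]
tcp_rot: [3.141, -0.0, 1.88]
contact_force: [-1.3, 0.3, 7.0]
opening: 0.409
```

Emit:
drive_tool(deltas=[[0, 0, -1, 0], [0, 0, -2, 0], [0, 0, -3, 0], [0, 0, -3, 0], [0, 0, -3, 0], [0, 0, -3, 0], [0, 0, 0, 0], [0, 0, 0, 0]])

```text
clock: 7.37
eef_pos: [449.3, 271.5, 148.6]
tcp_rot: [3.138, -0.001, 1.88]
contact_force: [-1.0, -0.1, -3.8]
opening: 0.412
```

```bash
python3 - <<'E'
from h import *
p,d=cams.grab_frame('wrist');cv2.imwrite('pics/w3.png',p[...,::-1])
c=cams.camera_params('wrist')
from scipy.spatial.transform import Rotation as Ro
s=r.sense();T=Ro.from_euler('xyz',s['tcp_rot']).as_matrix();L=(pts(d,c)-s['eef_pos'])@T
m=(d>0)&(abs(L[...,1])<25)&(L[...,2]<40)&(L[...,0]>12);print('obj in tool',L[m].min(0),L[m].max(0),m.sum())
go([469.5+21.7,5,150],0.03)
E
```

```text
obj in tool [  12.00329613  -24.98518115 -101.47841749] [36.89069143 24.99579023 -9.04870289] 11257
roll 1.85 then cm [ 3.51 26.71 -0.31] at [448.1 270.9 146.9] [ 3.141 -0.     1.88 ] open 0.413 t 7.4167
```

View pics/w3.png

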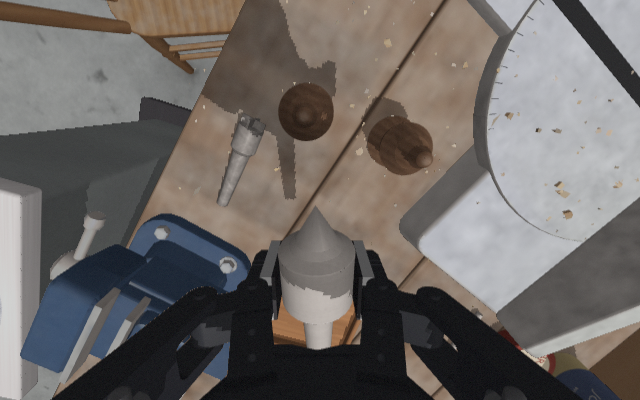

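Emit:
drive_tool(deltas=[[0, 0, -2, 0], [0, 0, -1, 0.12], [0, 0, 0, 0.12], [0, 0, 0, 0.12], [0, 0, 0, 0.12], [0, 0, 0, 0.12], [0, 0, 0, 0.12], [0, 0, 0, 0.12], [0, 0, 0, 0.12], [0, 0, 0, 0.12], [0, 0, 0, 0.12], [0, 0, 0, 0.12]])

```text
clock: 8.42
eef_pos: [447.1, 270.2, 174.5]
tcp_rot: [-3.142, 0.004, 0.554]
contact_force: [-0.5, 0.1, -2.2]
opening: 0.411
```

Emit:
drive_tool(deltas=[[0, 0, 0, 0.12], [0, 0, 0, 0.12], [0, 0, 0, 0.12], [0, 0, 0, 0.12], [0, 0, 0, 0.05], [1.5, 2, 0, 0], [2, 3, 0, 0], [0, 3, 0, 0], [0, 3, 0, 0], [0, 3, 0, 0], [0, 3, 0, 0], [0, 3, 0, 0]])

```text
clock: 9.42
eef_pos: [487.7, 70.6, 174.7]
tcp_rot: [3.141, 0.004, 0.03]
contact_force: [1.1, 0.2, -3.2]
opening: 0.409
```

Emit:
drive_tool(deltas=[[0, 3, 0, 0], [0, 2, 0, 0], [0, 1.7, 0, 0], [0, 0, 0, 0], [0, 0, 0, 0]])

```text
clock: 9.83
eef_pos: [490.2, 4.5, 175.1]
tcp_rot: [-3.141, 0.003, 0.028]
contact_force: [0.2, 0.5, -2.8]
opening: 0.412
```

```bash
python3 - <<'E'
from h import *
c=cams.camera_params('wrist');p,d=cams.grab_frame('wrist');cv2.imwrite('pics/w4.png',p[...,::-1]);go([491,5,5],.03);np.savez('pics/w4.npz',p=p,d=d,**c)
p,d=cams.grab_frame('top');np.savez('pics/t4.npz',p=p,d=d)
E
```

```text
roll -0.001 then cm [ 0.06  0.02 17.03] at [490.4   5.2 175.3] [-3.141e+00  3.000e-03  2.900e-02] open 0.409 t 9.8833
```

View pics/w4.png

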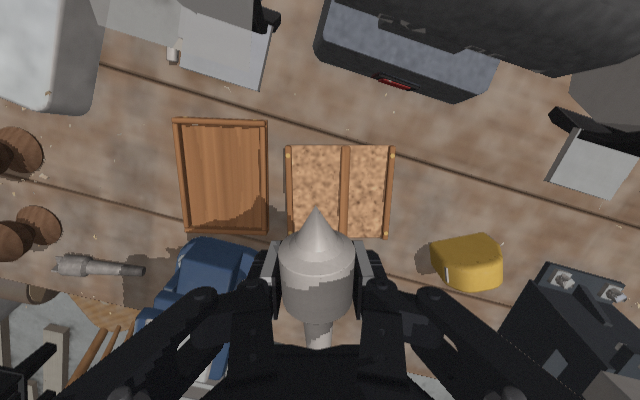

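```bash
python3 - <<'E'
from h import *
c=np.load('pics/w4.npz')
for nm,k,z in(('TL',(287,146),12),('TR',(395,147),12),('BR',(388,239),12),('ridgeT',(344,147),12),('tTL',(173,120),18),('tTR',(267,120),18),('tBL',(186,236),18),('tBR',(267,233),18)): print(nm,ray(*k,c,z).round(1))
E
```

```text
TL [525.1  36.4  12. ]
TR [527.1 -78.8  12. ]
BR [418.3 -82.8  12. ]
ridgeT [525.6 -24.4  12. ]
tTL [549.3 151.5  18. ]
tTR [551.8  56.   18. ]
tBL [418.9 153.6  18. ]
tBR [425.2  59.5  18. ]
```

Emit:
drive_tool(deltas=[[0.15, 0, 2, 0], [0, 0, 3, 0], [0, 0, 3, 0], [0, 0, 3, 0], [0, 0, 2, 0], [0, 0, 2, 0], [0, 0, 1, 0], [0, 0, 0.5, 0], [0, 0, 0.4, 0], [0, 0, 0.2, 0], [0, 0, 0, 0], [0, 0, 0, 0]])

```text
clock: 10.93
eef_pos: [493.5, 5.3, 6.5]
tcp_rot: [3.142, -0.001, 0.03]
contact_force: [0.5, 0.1, -2.3]
opening: 0.408
```

Emit:
drive_tool(deltas=[[0, 0, 0.15, 0], [0, 0, 0, 0], [0, 0, 0, 0]])

```text
clock: 11.18
eef_pos: [493.1, 5.2, 4.5]
tcp_rot: [3.142, -0.001, 0.03]
contact_force: [-0.7, 0.1, -3.0]
opening: 0.414
```

Emit:
drive_tool(deltas=[[0, 0, 0, 0], [0, 0, 0, 0], [0, 0, 0, 0], [0, 0, 0, 0], [0, 0, 0, 0], [0, 0, 0, 0], [0, 0, 0, 0], [0, 0, 0, 0]], jaw=0)

```text
clock: 11.85
eef_pos: [492.9, 5.2, 4.5]
tcp_rot: [3.142, -0.0, 0.03]
contact_force: [-0.1, -0.4, 0.4]
opening: 0.996
```

Emit:
drive_tool(deltas=[[0, 0, -1, 0], [0, 0, -2, 0], [0, 0, -3, 0], [0, 0, -3, 0], [0, 0, -3, 0], [0, 0, -4, 0], [0, 0, -4, 0], [0, 0, 0, 0]])

```text
clock: 12.52
eef_pos: [496.7, 5.3, 212.4]
tcp_rot: [3.141, -0.011, 0.03]
contact_force: [1.0, -0.2, -0.2]
opening: 0.997
```

```bash
python3 - <<'E'
from h import *
p,d=cams.grab_frame('wrist');c=cams.camera_params('wrist');W=pts(d,c);Z=np.where(d>0,W[...,2],-1)
B=(abs(W[...,0]-470)<90)&(abs(W[...,1]-5)<30)&(Z>18)&(Z<55);blobs(B,W)
go([511.5,333.5,150],0)
E
```

```text
[ 301  147   32   81 1441] rect c [478.   4.] size 103 37 ang 2.7 mean [488.   4.  32.] zmax 43.0
roll 0.03 then cm [  1.61 -32.82   5.92] at [495.4   5.3 209.2] [ 3.141 -0.009  0.03 ] open 1.004 t 12.5667
```

Emit:
drive_tool(deltas=[[1, -2, 0, 0.03], [0.6, -3, 0, 0], [0, -3, 0, 0], [0, -3, 0, 0], [0, -3, 0, 0], [0, -3, 0, 0], [0, -3, 0, 0], [0, -3, 0, 0], [0, -3, 0, 0], [0, -3, 0, 0], [0, -3, 0, 0], [0, -0.8, 0, 0]])

```text
clock: 13.57
eef_pos: [507.5, 336.9, 203.5]
tcp_rot: [-3.141, 0.001, 0.002]
contact_force: [-0.4, 0.1, -0.2]
opening: 1.001
```

Emit:
drive_tool(deltas=[[0, 0, 0, 0], [0, 0, 0, 0]])

```text
clock: 13.73
eef_pos: [507.6, 332.9, 203.4]
tcp_rot: [3.14, 0.001, 0.001]
contact_force: [0.1, -0.3, -0.1]
opening: 1.0
```

```bash
python3 - <<'E'
from h import *
c=cams.camera_params('wrist');p,d=cams.grab_frame('wrist');W=pts(d,c);Z=np.where(d>0,W[...,2],-1);cv2.imwrite('pics/w5.png',p[...,::-1])
for X,Y in((511,333),(421,336)):
  B=(abs(W[...,0]-X)<32)&(abs(W[...,1]-Y)<32)
  for lo,hi in((90,130),(75,90)):
    m=B&(Z>lo)&(Z<hi);print(lo,W[m].mean(0).round(1),m.sum())
go([511.5,333.5,27],0)
E
```

```text
90 [512.6 333.9  93.8] 130
75 [515.7 334.1  85.2] 127
90 [423.  336.6  93.8] 99
75 [426.  336.5  84.7] 134
roll -0.0 then cm [ 0.37 -0.12 17.66] at [507.8 332.3 203.6] [ 3.14e+00  1.00e-03 -0.00e+00] open 0.998 t 13.7833
```

View pics/w5.png

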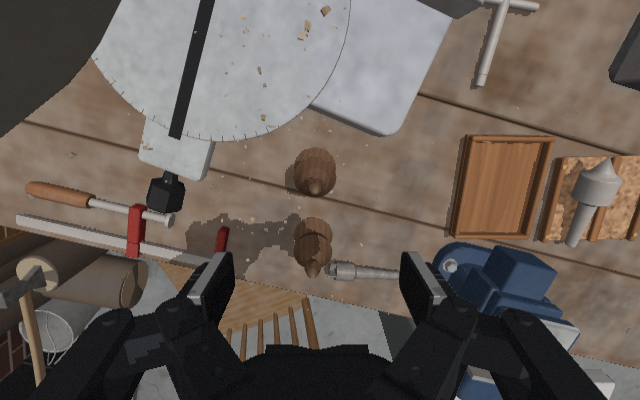

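Emit:
drive_tool(deltas=[[0.4, -0.1, 2, 0], [0, 0, 3, 0], [0, 0, 3, 0], [0, 0, 3, 0], [0, 0, 3, 0], [0, 0, 2, 0], [0, 0, 1, 0], [0, 0, 0.6, 0], [0, 0, 0, 0], [0, 0, 0, 0]])

```text
clock: 14.62
eef_pos: [513.0, 334.4, 29.2]
tcp_rot: [-3.141, -0.001, -0.001]
contact_force: [1.4, 0.3, -0.4]
opening: 0.999
```

Emit:
drive_tool(deltas=[[0, 0, 0, 0], [0, 0, 0, 0], [0, 0, 0, 0], [0, 0, 0, 0], [0, 0, 0, 0], [0, 0, 0, 0], [0, 0, 0, 0], [0, 0, 0, 0], [0, 0, 0, 0], [0, 0, 0, 0]], jaw=1, force=40)

```text
clock: 15.45
eef_pos: [512.9, 335.0, 29.6]
tcp_rot: [-3.141, -0.001, 0.0]
contact_force: [-0.9, -0.5, 9.3]
opening: 0.52
```

Emit:
drive_tool(deltas=[[0, 0, -0.5, 0], [0, 0, -1, 0], [0, 0, -2, 0], [0, 0, -3, 0], [0, 0, -3, 0], [0, 0, 0, 0], [0, 0, 0, 0]])

```text
clock: 16.03
eef_pos: [513.6, 335.4, 125.9]
tcp_rot: [-3.139, -0.004, -0.0]
contact_force: [0.1, -0.2, -2.0]
opening: 0.521
```

```bash
python3 - <<'E'
from h import *
p,d=cams.grab_frame('wrist');cv2.imwrite('pics/w6.png',p[...,::-1])
go([485+32,107,120],0)
E
```

```text
roll -0.0 then cm [ 0.45 22.77  0.42] at [512.5 334.7 124.2] [-3.141e+00 -1.000e-03 -0.000e+00] open 0.52 t 16.0833
```

View pics/w6.png

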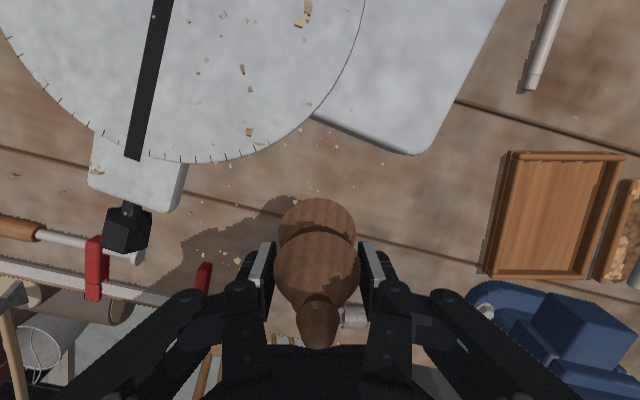

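Emit:
drive_tool(deltas=[[0.3, 2, 0, 0], [0, 3, 0, 0], [0, 3, 0, 0], [0, 3, 0, 0], [0, 3, 0, 0], [0, 3, 0, 0], [0, 3, 0, 0], [0, 2, 0, 0], [0, 0.8, 0, 0], [0, 0, 0, 0], [0, 0, 0, 0]])

```text
clock: 17.0
eef_pos: [514.9, 106.7, 122.6]
tcp_rot: [-3.141, 0.001, -0.001]
contact_force: [1.1, -0.0, 0.3]
opening: 0.52
```

```bash
python3 - <<'E'
from h import *
c=cams.camera_params('wrist');p,d=cams.grab_frame('wrist');cv2.imwrite('pics/w7.png',p[...,::-1]);np.savez('pics/w7.npz',p=p,d=d,**c)
go([515,107,36],0)
W=pts(d,c);Z=np.where(d>0,W[...,2],-1)
B=(abs(W[...,1]-107)<55)&(Z>13)&(Z<24)&(W[...,0]>535)&(W[...,0]<560);q=W[B];print(np.percentile(q,[2,98],axis=0))
B=(abs(W[...,0]-500)<40)&(Z>14)&(Z<22)&(abs(W[...,1]-107)<58);q=W[B];print(np.percentile(q,[2,98],axis=0))
E
```

```text
roll -0.0 then cm [-0.01  0.02  8.67] at [515.1 107.2 122.7] [-3.141e+00  1.000e-03 -0.000e+00] open 0.517 t 17.05
[[536.20398067  60.33878868  13.75168017]
 [552.02998376 153.7056602   17.88544718]]
[[469.77498485  59.86658913  14.28730386]
 [538.81506203 154.98639462  17.80808995]]
```

View pics/w7.png

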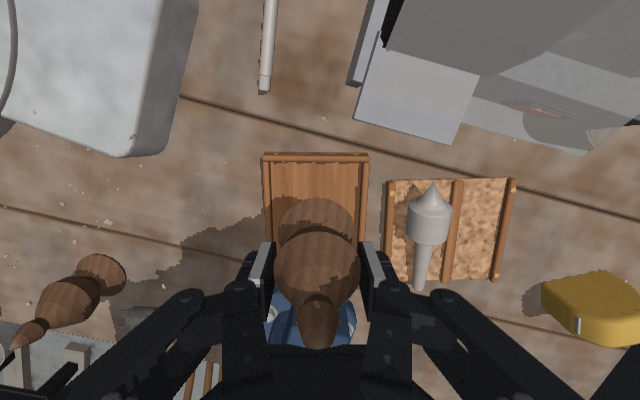

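Emit:
drive_tool(deltas=[[0, 0, 2, 0], [0, 0, 2.5, 0], [0, 0, 2, 0], [0, 0, 1, 0], [0, 0, 0.6, 0], [0, 0, 0.4, 0], [0, 0, 0.15, 0], [0, 0, 0, 0], [0, 0, 0, 0]])

```text
clock: 17.8
eef_pos: [515.9, 106.7, 37.4]
tcp_rot: [-3.141, -0.001, -0.0]
contact_force: [0.4, -0.1, -1.6]
opening: 0.52
```

Emit:
drive_tool(deltas=[[0, 0, 0.15, 0], [0, 0, 0, 0], [0, 0, 0, 0]])

```text
clock: 18.05
eef_pos: [515.7, 106.6, 35.6]
tcp_rot: [-3.141, -0.001, -0.0]
contact_force: [0.2, 0.6, 1.4]
opening: 0.52
```

Emit:
drive_tool(deltas=[[0, 0, 0, 0], [0, 0, 0, 0], [0, 0, 0, 0], [0, 0, 0, 0], [0, 0, 0, 0], [0, 0, 0, 0], [0, 0, 0, 0], [0, 0, 0, 0]], jaw=0)

```text
clock: 18.72
eef_pos: [515.3, 106.5, 35.2]
tcp_rot: [3.142, 0.0, -0.0]
contact_force: [0.4, -0.6, 1.2]
opening: 1.0
```

Emit:
drive_tool(deltas=[[0, 0, -1, 0], [0, 0, -2, 0], [0, 0, -3, 0], [0, 0, -3, 0], [0, 0, -3, 0], [0, 0, -3, 0], [0, 0, -2, 0], [0, 0, 0, 0], [0, 0, 0, 0]])

```text
clock: 19.47
eef_pos: [516.0, 106.7, 207.0]
tcp_rot: [-3.141, -0.003, -0.0]
contact_force: [-0.0, -0.5, 0.5]
opening: 1.0
```

```bash
python3 - <<'E'
from h import *
c=cams.camera_params('wrist');p,d=cams.grab_frame('wrist');W=pts(d,c);Z=np.where(d>0,W[...,2],-1)
B=(abs(W[...,0]-515)<40)&(abs(W[...,1]-107)<40)
for lo,hi in((95,130),(75,95)):
    m=B&(Z>lo)&(Z<hi);print(lo,W[m].mean(0).round(1),m.sum())
go([422.2,336.3,150],0)
E
```

```text
95 [515.6 105.5  99.5] 140
75 [519.1 105.7  86.1] 177
roll -0.0 then cm [ -9.29 -22.98   5.55] at [515.1 106.5 205.5] [-3.141e+00 -1.000e-03 -0.000e+00] open 1.0 t 19.5167
```

Finial 1 stands at (515, 106). Now finial 2; the drive centre's head is near (377,317) and low, so the fingers at y ±57 clear it.

Emit:
drive_tool(deltas=[[-1, -2.3, 0, 0], [-1.2, -3, 0, 0], [-1.2, -3, 0, 0], [-1.2, -3, 0, 0], [-1.2, -3, 0, 0], [-1.2, -3, 0, 0], [-1.2, -3, 0, 0], [-1.1, -2.7, 0, 0], [0, 0, 0, 0], [0, 0, 0, 0]])

```text
clock: 20.35
eef_pos: [420.9, 337.1, 203.7]
tcp_rot: [3.14, 0.002, 0.003]
contact_force: [-0.1, -0.2, 0.0]
opening: 1.001
```

```bash
python3 - <<'E'
from h import *
c=cams.camera_params('wrist');p,d=cams.grab_frame('wrist');W=pts(d,c);Z=np.where(d>0,W[...,2],-1)
B=(abs(W[...,0]-421)<40)&(abs(W[...,1]-336)<40)
for lo,hi in((90,130),(75,90)):
    m=B&(Z>lo)&(Z<hi);print(lo,W[m].mean(0).round(1),m.sum())
go([422.2,336.3,29.3],0)
E
```

```text
90 [422.  336.7  93.8] 130
75 [424.9 336.2  85.1] 126
roll 0.001 then cm [ 8.000e-02 -1.000e-02  1.745e+01] at [421.4 336.2 203.8] [3.14e+00 2.00e-03 1.00e-03] open 1.002 t 20.4
```

Emit:
drive_tool(deltas=[[0.05, 0, 2, 0], [0, 0, 3, 0], [0, 0, 3, 0], [0, 0, 3, 0], [0, 0, 3, 0], [0, 0, 2, 0], [0, 0, 1, 0], [0, 0, 0.45, 0], [0, 0, 0, 0], [0, 0, 0, 0]])

```text
clock: 21.23
eef_pos: [423.5, 336.5, 31.4]
tcp_rot: [-3.141, -0.001, -0.001]
contact_force: [-0.1, 0.9, 0.8]
opening: 0.999
```

Emit:
drive_tool(deltas=[[0, 0, 0, 0], [0, 0, 0, 0], [0, 0, 0, 0], [0, 0, 0, 0], [0, 0, 0, 0], [0, 0, 0, 0], [0, 0, 0, 0], [0, 0, 0, 0], [0, 0, 0, 0], [0, 0, 0, 0]], jaw=1, force=40)

```text
clock: 22.07
eef_pos: [423.3, 336.9, 31.9]
tcp_rot: [-3.141, -0.001, 0.0]
contact_force: [-0.9, -2.6, 10.5]
opening: 0.515
```

Emit:
drive_tool(deltas=[[0, 0, -0.5, 0], [0, 0, -1, 0], [0, 0, -2, 0], [0, 0, -3, 0], [0, 0, -3, 0], [0, 0, -3, 0], [0, 0, -3, 0], [0, 0, 0, 0], [0, 0, 0, 0]])

```text
clock: 22.82
eef_pos: [423.7, 337.3, 188.1]
tcp_rot: [-3.139, -0.004, -0.0]
contact_force: [0.7, -0.5, -1.6]
opening: 0.517
```

```bash
python3 - <<'E'
from h import *
go([460.5,107,120],0)
E
```

```text
roll -0.0 then cm [ 3.68 23.03  6.81] at [423.7 337.3 188.1] [-3.139 -0.004 -0.   ] open 0.517 t 22.8167
```

Emit:
drive_tool(deltas=[[1.8, 2, 0, 0], [1.8, 3, 0, 0], [0, 3, 0, 0], [0, 3, 0, 0], [0, 3, 0, 0], [0, 3, 0, 0], [0, 3, 0, 0], [0, 2, 0, 0], [0, 1, 0, 0], [0, 0, 0, 0], [0, 0, 0, 0]])

```text
clock: 23.73
eef_pos: [458.4, 106.6, 185.1]
tcp_rot: [-3.141, 0.001, -0.002]
contact_force: [-0.1, 1.3, -0.6]
opening: 0.519
```

```bash
python3 - <<'E'
from h import *
c=cams.camera_params('wrist');p,d=cams.grab_frame('wrist');cv2.imwrite('pics/w8.png',p[...,::-1])
go([460,107,37.8],0)
E
```

```text
roll -0.001 then cm [1.400e-01 1.000e-02 1.475e+01] at [458.6 107.1 185.3] [-3.141e+00  1.000e-03 -1.000e-03] open 0.519 t 23.7833
```

View pics/w8.png

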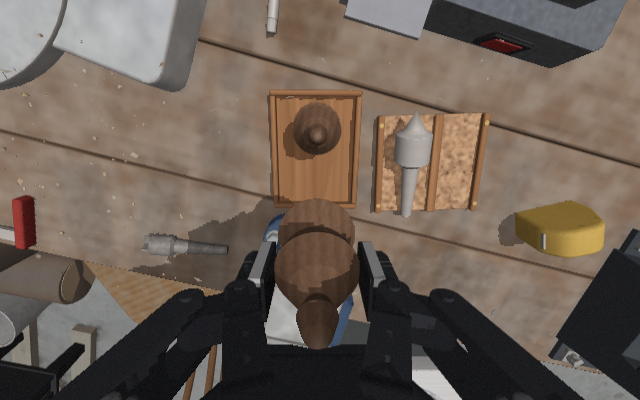

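Emit:
drive_tool(deltas=[[0.05, 0, 2, 0], [0, 0, 3, 0], [0, 0, 3, 0], [0, 0, 2, 0], [0, 0, 2, 0], [0, 0, 1, 0], [0, 0, 0.8, 0], [0, 0, 0.6, 0], [0, 0, 0.3, 0], [0, 0, 0, 0], [0, 0, 0, 0], [0, 0, 0, 0]])

```text
clock: 24.78
eef_pos: [459.9, 106.7, 39.4]
tcp_rot: [-3.141, -0.001, -0.0]
contact_force: [-0.1, -0.4, -1.4]
opening: 0.522
```

Emit:
drive_tool(deltas=[[0, 0, 0.15, 0], [0, 0, 0, 0], [0, 0, 0, 0]])

```text
clock: 25.03
eef_pos: [460.0, 106.6, 37.9]
tcp_rot: [-3.141, -0.002, -0.0]
contact_force: [-0.1, 0.3, 4.0]
opening: 0.518
```

Emit:
drive_tool(deltas=[[0, 0, 0, 0], [0, 0, 0, 0], [0, 0, 0, 0], [0, 0, 0, 0], [0, 0, 0, 0], [0, 0, 0, 0], [0, 0, 0, 0], [0, 0, 0, 0]], jaw=0)

```text
clock: 25.7
eef_pos: [459.3, 106.5, 37.2]
tcp_rot: [3.142, 0.0, -0.0]
contact_force: [1.0, -0.1, -0.5]
opening: 1.001
```

Emit:
drive_tool(deltas=[[0, 0, -1, 0], [0, 0, -2, 0], [0, 0, -3, 0], [0, 0, -3, 0], [0, 0, -3, 0], [0, 0, -3, 0], [0, 0, -2, 0], [0, 0, 0, 0], [0, 0, 0, 0]])

```text
clock: 26.45
eef_pos: [459.9, 106.7, 208.8]
tcp_rot: [-3.141, -0.003, -0.0]
contact_force: [0.2, -0.1, 0.7]
opening: 1.0
```

```bash
python3 - <<'E'
from h import *
c=cams.camera_params('wrist');p,d=cams.grab_frame('wrist');W=pts(d,c);Z=np.where(d>0,W[...,2],-1)
for X in(515,460):
  B=(abs(W[...,0]-X)<25)&(abs(W[...,1]-107)<40)
  m=B&(Z>95)&(Z<130);print(W[m].mean(0).round(1),m.sum())
B=(abs(W[...,0]-370)<60)&(abs(W[...,1]-270)<70)&(Z>6)&(Z<40);blobs(B,W)
d=np.array([np.cos(1.42),np.sin(1.42)]);g=np.array([369.8,268.3])+28*d;print(g);go([*g,150],1.42)
E
```

```text
[514.7 105.3  99.4] 173
[459.  105.8  99.5] 139
[ 152  228   81   20 1070] rect c [371. 267.] size 98 24 ang 83.7 mean [373. 273.  17.] zmax 26.2
[374.00631316 295.98224936]
roll -1.42 then cm [ 17.45 -11.26   5.75] at [459.1 106.5 207.5] [-3.141e+00 -1.000e-03 -0.000e+00] open 1.003 t 26.5
```

Emit:
drive_tool(deltas=[[0, 0, 0, -0.12], [0, 0, 0, -0.12], [0, 0, 0, -0.12], [0, 0, 0, -0.12], [0, 0, 0, -0.12], [0, 0, 0, -0.12], [0, 0, 0, -0.12], [0, 0, 0, -0.12], [0, 0, 0, -0.12], [0, 0, 0, -0.12], [0, 0, 0, -0.12], [0, 0, 0, -0.12]])

```text
clock: 27.5
eef_pos: [458.2, 106.3, 205.7]
tcp_rot: [-3.139, 0.001, 1.446]
contact_force: [0.6, -0.3, 0.2]
opening: 1.004
```

```bash
python3 -c "
from h import *
go([374.3,295.9,150],1.44)"
```

```text
roll 0.006 then cm [ 17.7  -10.79   5.57] at [458.2 106.3 205.7] [-3.139e+00  1.000e-03  1.446e+00] open 1.004 t 27.5
```

Emit:
drive_tool(deltas=[[3, -1.8, 0, 0], [3, -1.8, 0, 0], [3, -1.8, 0, 0], [3, -1.8, 0, 0], [3, -1.8, 0, 0], [2.7, -1.8, 0, 0], [0, 0, 3, 0], [0, 0, 0, 0], [0, 0, 0, 0]])

```text
clock: 28.25
eef_pos: [373.5, 295.0, 175.2]
tcp_rot: [-3.138, 0.004, 1.441]
contact_force: [-0.4, -0.2, 1.0]
opening: 0.999
```

```bash
python3 - <<'E'
from h import *
c=cams.camera_params('wrist');p,d=cams.grab_frame('wrist');W=pts(d,c);Z=np.where(d>0,W[...,2],-1)
B=(abs(W[...,0]-370)<60)&(abs(W[...,1]-270)<70)&(Z>5)&(Z<40);blobs(B,W)
cv2.imwrite('pics/w9.png',p[...,::-1])
go([374.3,295.9,-7],1.44)
E
```

```text
[ 304  157   23   83 1319] rect c [369. 267.] size 99 25 ang 83.4 mean [370. 279.  17.] zmax 26.8
roll -0.0 then cm [ 0.07 -0.04 18.34] at [374.6 295.2 176.4] [-3.139e+00  2.000e-03  1.440e+00] open 1.001 t 28.3
```

View pics/w9.png

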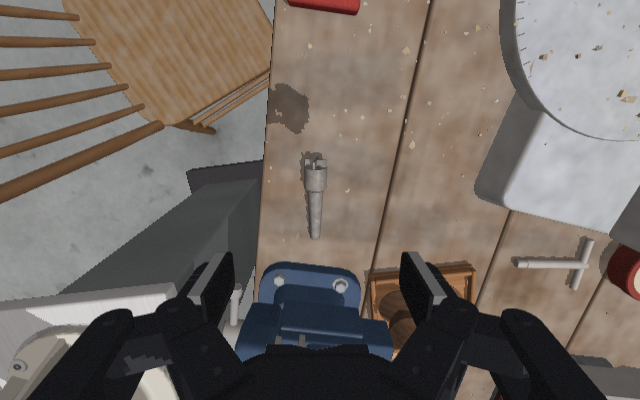

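Emit:
drive_tool(deltas=[[0, -0.2, 2, -0.012], [0, 0, 3, 0], [0, 0, 3, 0], [0, 0, 3, 0], [0, 0, 3, 0], [0, 0, 2, 0], [0, 0, 1, 0], [0, 0, 0.8, 0], [0, 0, 0, 0], [0, 0, 0, 0], [0, 0, 0, 0]])

```text
clock: 29.22
eef_pos: [374.2, 296.9, 0.4]
tcp_rot: [3.14, -0.001, 1.451]
contact_force: [0.4, -0.2, 0.1]
opening: 1.003
```

```bash
python3 -c "
from h import *
go([372.3,295,-2],1.455)"
```

```text
roll -0.004 then cm [-0.21 -0.17  0.24] at [374.2 296.9   0.4] [ 3.140e+00 -1.000e-03  1.451e+00] open 1.003 t 29.2167
```

Emit:
drive_tool(deltas=[[-0.2, -0.15, 0.2, 0], [0, 0, 0, 0], [0, 0, 0, 0]])

```text
clock: 29.47
eef_pos: [371.7, 294.6, -2.3]
tcp_rot: [3.141, -0.0, 1.452]
contact_force: [0.4, -0.6, -0.8]
opening: 0.992
```

Emit:
drive_tool(deltas=[[0, 0, 0, 0], [0, 0, 0, 0], [0, 0, 0, 0], [0, 0, 0, 0], [0, 0, 0, 0], [0, 0, 0, 0], [0, 0, 0, 0], [0, 0, 0, 0], [0, 0, 0, 0], [0, 0, 0, 0], [0, 0, 0, 0], [0, 0, 0, 0]], jaw=1, force=60)

```text
clock: 30.47
eef_pos: [371.7, 294.6, -2.7]
tcp_rot: [3.141, -0.0, 1.452]
contact_force: [-0.4, -0.4, 5.0]
opening: 0.268
```

Emit:
drive_tool(deltas=[[0, 0, -1, 0], [0, 0, -2, 0], [0, 0, -3, 0], [0, 0, -3, 0], [0, 0, -3, 0], [0, 0, -3, 0], [0, 0, -3, 0], [0, 0, -2, 0], [0, 0, 0, 0], [0, 0, 0, 0]])

```text
clock: 31.3
eef_pos: [371.9, 294.9, 198.2]
tcp_rot: [3.14, -0.002, 1.452]
contact_force: [-0.0, 0.4, -0.9]
opening: 0.267
```

```bash
python3 - <<'E'
from h import *
c=cams.camera_params('wrist');p,d=cams.grab_frame('wrist');cv2.imwrite('pics/w10.png',p[150:400,150:490,::-1])
go([470+28,-53,190],.028)
E
```

```text
roll 1.424 then cm [11.7  35.07  0.69] at [371.2 294.3 196.9] [-3.141  0.     1.452] open 0.272 t 31.35
```

View pics/w10.png

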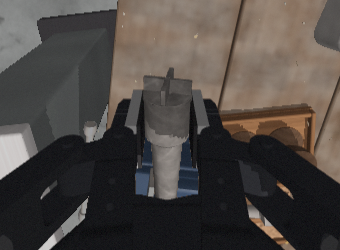

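Emit:
drive_tool(deltas=[[0, 0, 0, 0.12], [0, 0, 0, 0.12], [0, 0, 0, 0.12], [0, 0, 0, 0.12], [0, 0, 0, 0.12], [0, 0, 0, 0.12], [0, 0, 0, 0.12], [0, 0, 0, 0.12], [0, 0, 0, 0.12], [0, 0, 0, 0.12], [0, 0, 0, 0.12], [0, 0, 0, 0.104]])

```text
clock: 32.35
eef_pos: [370.5, 293.7, 195.2]
tcp_rot: [3.139, 0.003, 0.022]
contact_force: [-0.1, -0.3, -1.8]
opening: 0.26
```

Emit:
drive_tool(deltas=[[1, 2, 0, 0], [1, 3, 0, 0], [1, 3, 0, 0], [1, 3, 0, 0], [1, 3, 0, 0], [1, 3, 0, 0], [1, 3, 0, 0], [1, 3, 0, 0], [1, 3, 0, 0], [1, 3, 0, 0], [1, 3, 0, 0], [0.8, 3, 0, 0]])

```text
clock: 33.35
eef_pos: [498.6, -53.5, 195.2]
tcp_rot: [-3.141, 0.003, 0.028]
contact_force: [0.9, -0.3, -2.3]
opening: 0.26
```

Emit:
drive_tool(deltas=[[0, 0, 0, 0], [0, 0, 0, 0]])

```text
clock: 33.52
eef_pos: [498.3, -53.2, 195.2]
tcp_rot: [-3.141, 0.003, 0.025]
contact_force: [-0.7, 1.0, -2.0]
opening: 0.264
```

```bash
python3 - <<'E'
from h import *
c=cams.camera_params('wrist');p,d=cams.grab_frame('wrist');cv2.imwrite('pics/w11.png',p[...,::-1]);np.savez('pics/w11.npz',p=p,d=d,**c)
go([499,-53,4.5],.028)
E
```

```text
roll -0.002 then cm [ 0.09  0.08 19.09] at [498.1 -52.3 195.4] [-3.141e+00  3.000e-03  2.600e-02] open 0.266 t 33.5667
```

View pics/w11.png

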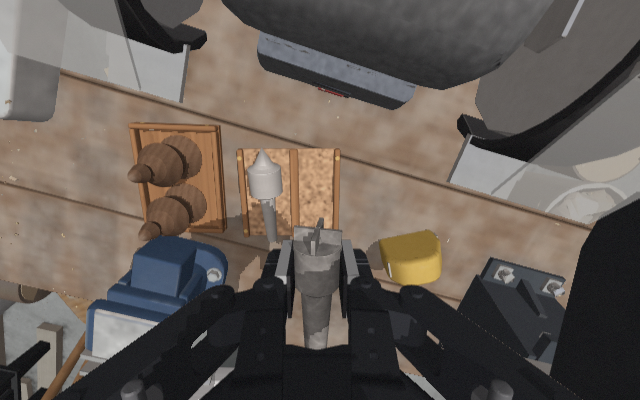

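```bash
python3 - <<'E'
from h import *
c=np.load('pics/w11.npz')
for k in((239,150),(339,150),(294,150),(245,236),(343,152)): print(k,ray(*k,c,12).round(1))
E
```

```text
(239, 150) [524.4  35.3  12. ]
(339, 150) [527.1 -78.7  12. ]
(294, 150) [525.9 -27.4  12. ]
(245, 236) [415.9  34.5  12. ]
(343, 152) [524.9 -83.4  12. ]
```

Emit:
drive_tool(deltas=[[0.05, 0.05, 2, 0], [0, 0, 3, 0], [0, 0, 3, 0], [0, 0, 3, 0], [0, 0, 3, 0], [0, 0, 2, 0], [0, 0, 1, 0], [0, 0, 0, 0], [0, 0, 0, 0]])

```text
clock: 34.32
eef_pos: [499.5, -51.8, 27.1]
tcp_rot: [-3.141, 0.001, 0.029]
contact_force: [0.4, -0.1, -1.8]
opening: 0.267
```

Emit:
drive_tool(deltas=[[0, 0.2, 0.8, 0], [0, 0, 0.8, 0], [0, 0, 0.5, 0], [0, 0, 0.2, 0], [0, 0, 0, 0], [0, 0, 0, 0]])

```text
clock: 34.82
eef_pos: [499.9, -54.5, 4.2]
tcp_rot: [-3.142, 0.0, 0.028]
contact_force: [-0.5, 0.8, -1.2]
opening: 0.268
```

Emit:
drive_tool(deltas=[[0, 0, 0.05, 0], [0, 0, 0, 0], [0, 0, 0, 0], [0, 0, 0, 0], [0, 0, 0, 0], [0, 0, 0, 0], [0, 0, 0, 0], [0, 0, 0, 0]], jaw=0.62)

```text
clock: 35.48
eef_pos: [499.9, -52.6, 3.7]
tcp_rot: [-3.139, 0.0, 0.027]
contact_force: [1.0, 15.8, -5.0]
opening: 0.367
```

Emit:
drive_tool(deltas=[[0, 0, -0.5, 0], [0, 0, -1, 0], [0, 0, -2, 0], [0, 0, -3, 0], [0, 0, -3, 0], [0, 0, -3, 0], [0, 0, -3, 0], [0, 0, -3, 0], [-3, 0, 0, 0], [-3, 0, 0, 0], [-3, 0, 0, 0], [0, 0, 0, 0]])

```text
clock: 36.48
eef_pos: [404.6, -56.9, 188.9]
tcp_rot: [-3.142, 0.003, 0.028]
contact_force: [-0.9, 0.6, -0.7]
opening: 0.379
```

```bash
python3 - <<'E'
from h import *
c=cams.camera_params('wrist');p,d=cams.grab_frame('wrist');W=pts(d,c);Z=np.where(d>0,W[...,2],-1);cv2.imwrite('pics/w12.png',p[...,::-1])
B=(abs(W[...,0]-470)<90)&(abs(W[...,1]+54)<28)&(Z>15)&(Z<50);blobs(B,W)
B=(abs(W[...,0]-470)<90)&(abs(W[...,1]-5)<28)&(Z>15)&(Z<50);blobs(B,W)
for X in(515,460):
  m=(abs(W[...,0]-X)<25)&(abs(W[...,1]-107)<40)&(Z>95)&(Z<130);print(W[m].mean(0).round(1),m.sum())
print(r.sense()['eef_pos'])
E
```

```text
[ 305   60   25   99 1659] rect c [475. -56.] size 99 24 ang 1.0 mean [485. -55.  24.] zmax 33.2
[ 237   49   41  121 2492] rect c [471.   2.] size 120 36 ang 3.8 mean [482.   2.  33.] zmax 46.2
[513.9 102.8  99.3] 274
[458.1 103.2  99.3] 217
[407.70226827 -57.08832074 189.43124938]
```

View pics/w12.png

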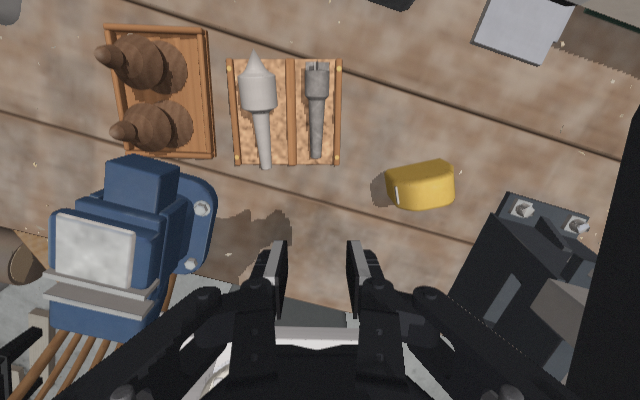

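```bash
python3 - <<'E'
from h import *
c=cams.camera_params('wrist')
q=np.array([ray(*k,c,12)[:2] for k in((227,60),(341,60),(339,165),(234,165))]);m=q.mean(0);e=q[0]+q[1]-q[2]-q[3];e/=np.linalg.norm(e);n=np.array([-e[1],e[0]])
print(q.round(1).tolist(),m,np.arctan2(e[1],e[0]))
for nm,p in(('drive',(475,-56)),('live',(471,2))): v=np.array(p)-m;print(nm,v@e,v@n)
p,d=cams.grab_frame('top');W=pts(d,cams.camera_params('top'));Z=np.where(d>0,W[...,2],-1);cv2.imwrite('pics/t9.png',cv2.resize(p[180:300,240:460,::-1],None,fx=3,fy=3))
for y in(-54,5):
  B=(abs(W[...,0]-470)<75)&(abs(W[...,1]-y)<26)&(Z>15.5)&(Z<50);blobs(B,W)
E
```

```text
[[526.9, 36.8], [529.9, -79.6], [421.0, -83.0], [417.9, 36.6]] [473.91456432 -22.31296206] 0.01664510470065891
drive 0.5245869371223859 -33.700437744438275
live -2.5094874630118116 24.358105059652583
[374 204  10  38 217] rect c [484. -48.] size 20 80 ang 84.3 mean [494. -50.  26.] zmax 35.5
[344 200  18  57 539] rect c [470.   5.] size 118 36 ang 0.3 mean [478.   6.  34.] zmax 48.6
```

View pics/t9.png

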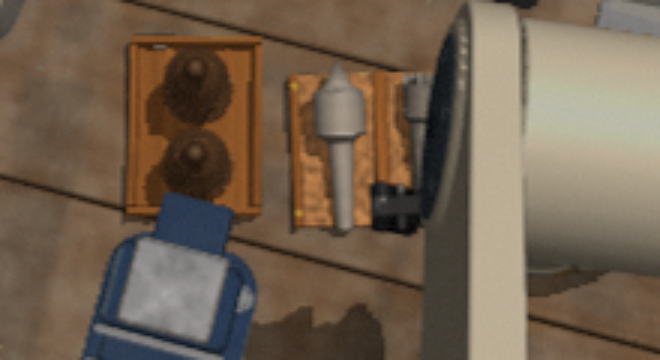

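```bash
python3 -c "
from rig import job
print(job.sign_off())"
```

```text
the job is handed in; nothing more can be done
None
```

Both lathe centres are in their troughs and both finials stand upright in the plain tray. I handed the job in at about 37 s on the robot's clock; it gave no verdict. The numbers below are from my last camera measurements.

| Piece | Along (mm) | Across (mm) | Target across (mm) |
|---|---|---|---|
| Live centre, in the board frame | -2.5 | +24 | +26 |
| Drive centre, in the board frame | +0.5 | -34 | -32 |
| First finial, in the tray frame | about +30 | -2 to -4 | 0 |
| Second finial, in the tray frame | about -26 | -2 to -4 | 0 |

- **Alignment:** both centres lie within about 0.05 rad of the board.
- **Bystanders:** the last wrist picture shows the tape measure in place. I did not move the chuck key or work near it, but I also did not measure either one again at the end.
- **Failed grasp:** my first grasp of the live centre missed and pressed down on its head with about 40 N. The fingertips really sit about 24 mm farther back than stated (seen in the wrist depth picture), so I corrected the heights. Every later grasp held.
- **Rim contact:** opening the fingers over the narrow trough gave a brief sideways contact of about 16 N. The drive centre still ended up centred.
- **Disagreements:** estimates of the board position differ by 4 to 5 mm between views, which is inside the tolerances. The last top view could not confirm the drive centre because the arm hid part of it; the wrist view did.

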